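# Refit the wing handles on a valve manifold and close the valves to torque

### The arm

A 6-joint arm with a two-finger parallel gripper is mounted at the origin on a cart in front of the work surface, level with it; the furniture and walls round the work are solid. World frame = base frame: x ahead of the robot, y to its left, z up, the work surface at z = 0. Lengths are in mm, angles in rad, forces in N, time in s.
With the tool pointing down it reaches from about 275 to 1000 mm from the base axis. Payload 8.4 kg.
Tool frame: the origin (TCP) lies between the finger pads; the fingertips stand 22 mm ahead of it and the grasp point (between the pads) lies 3 mm ahead of it (r.nose_length is the z of the fingertips in the tool frame, in mm); z points along the fingers, y is the line along which they close (so a half turn about z gives the same grasp; the last joint's range is limited). The gripper opens to 85 mm and grips with 20 to 120 N. Pads are 22 mm wide; open, the fingers measure 114 mm over their backs; the gripper's body (76 mm by 85 mm) begins 54 mm behind the grasp point. The pads swing forward as they close: fully open they stand 13 mm farther back than shut.
Start: joints at [1.149, 0.353, 1.633, -0, 1.155, -0.002], TCP at [254.735, 570.735, 227.881] pointing down, gripper open.
Joint ranges: [-2.63, 2.63], [-0.92, 2.1], [0.06, 2.66], [-1.3, 4.44], [0, 2.69], [-3.02, 3.02]. Speed limits (rad/s): [2.22, 2.22, 2.79, 3.14, 3.14, 3.14].

### API

Orientations are given as [roll, pitch, yaw] about the fixed x, y, z axes, in that order (R = Rz(yaw) Ry(pitch) Rx(roll)).
In Python, from rig import r, imaging, status, workorder gives the robot as it stands (r), with the cameras (imaging), the readings (status) and the job (workorder).
- The arm moves only by the shell command python3 steer.py 'ROWS' [FORCE]. ROWS is rows parted by semicolons, their numbers by spaces, 1 to 5 of them, each of 7 numbers: a rotation vector rx, ry, rz in rad, then dx, dy, dz in mm, then the opening from 0.0 (shut) to 1.0 (fully open); each row shifts and turns the commanded pose from where the row before left it, along the tool's axes as they then stand; what a row does not reach is not made up. A row lasts 1/12 s, in which the tool goes at most 41.7 mm and 0.125 rad, less where a joint would pass 70% of its speed; a pose out of reach is approached as far as the arm can. The fingers move at their own pace and stop on an object; FORCE is the grip in N (left out, the last holds). Time passes only in rows, so rows that do not move let the fingers close. It prints the time, the measured TCP pose, the force, the opening and the grip force at its end.
- status.sense(): the state, without advancing time (a new reading comes with each control period).
- imaging.grab_frame(name): name is "side" or "top"; returns the picture (400x640x3 uint8, red, green, blue); there is no depth.
- imaging.camera_params(name): a dict with "fx", "fy", "cx", "cy" (pixels), "rvec" (rotation vector, rad) and "tvec" (3), from world to camera coordinates, as OpenCV has them. Camera axes: x right, y down, z forward; pixel columns grow to the right and rows downward; lengths in mm; the calibration is good to about 2 mm. A picture is of the moment at which its call begins. camera_params takes no time and is no camera call.
- workorder.sign_off(): hands the job in; it is judged then, once.
The state is a dict: "clock": time; "qpos": joint angles; "qvel": joint speeds; "joint_efforts": joint torques, N m; "eef_pos": TCP position; "tcp_rot": TCP orientation; "contact_force": force on the tool from outside, world axes, zero at the start; "wrist_torque": the same for the moment, N m; "opening": opening from 0.0 (shut) to 1.0 (fully open); "grasp_force": force on a finger pad.
Only numpy, scipy, OpenCV 4.12 (cv2) and the standard library are available. Lean on these libraries where they do the work, as an engineer would, in place of code of your own. Each camera call takes 0.05 s, during which the arm holds its last target. There are 200 camera calls.

### The job

The wing handles of the valve manifold are back from cleaning and stand on the bench. Fit every one of them fully home on a square valve stem of its own (any free stem will do; there may be fewer handles than stems), and with each handle turn its valve clockwise until the stem's slip clutch clicks, so the valve is shut to its set torque. Turn the stems only by their handles, not with the fingers on the manifold, leave the handles in place and do not knock the other things about.

Things in the scene. Friction and masses are not known exactly. Their poses are not given: they have to be found in the camera images.
- manifold: fixed valve manifold on the bench: a bare aluminium bar on a dark steel base plate 64 x 400 x 10 mm (x by y), with four upright valve stems on its top in a row along its own y, 100 mm apart (stem_1 at +150 mm, stem_2 at +50, stem_3 at -50, stem_4 at -150). Origin: centre of the underside. Bar top 56 mm up, its brass hose nipples point to +x
- handle_1: loose black wing handle, upright, 120 g; origin: centre of its underside, z up. Square hub 40 x 40 x 22 mm with a square bore from below, 20.4 mm wide, 22 mm deep, sides parallel to its x and y; flange 52 mm across, z = 22 to 26 mm; grip fin 76 (x) by 14 (y) mm, z = 26 to 62 mm: pinch it across, fingertips above the flange. All handles alike, any fits any stem; some may be absent
- handle_2: loose black wing handle, upright, 120 g; origin: centre of its underside, z up. Square hub 40 x 40 x 22 mm with a square bore from below, 20.4 mm wide, 22 mm deep, sides parallel to its x and y; flange 52 mm across, z = 22 to 26 mm; grip fin 76 (x) by 14 (y) mm, z = 26 to 62 mm: pinch it across, fingertips above the flange. All handles alike, any fits any stem; some may be absent
- handle_3: loose black wing handle, upright, 120 g; origin: centre of its underside, z up. Square hub 40 x 40 x 22 mm with a square bore from below, 20.4 mm wide, 22 mm deep, sides parallel to its x and y; flange 52 mm across, z = 22 to 26 mm; grip fin 76 (x) by 14 (y) mm, z = 26 to 62 mm: pinch it across, fingertips above the flange. All handles alike, any fits any stem; some may be absent
- handle_4: loose black wing handle, upright, 120 g; origin: centre of its underside, z up. Square hub 40 x 40 x 22 mm with a square bore from below, 20.4 mm wide, 22 mm deep, sides parallel to its x and y; flange 52 mm across, z = 22 to 26 mm; grip fin 76 (x) by 14 (y) mm, z = 26 to 62 mm: pinch it across, fingertips above the flange. All handles alike, any fits any stem; some may be absent
- stem_1 (a point): centre of the shoulder at the foot of a square valve stem, 76 mm above the bench; a fitted handle's underside (origin) rests here. Steel square 18 mm wide, 20 mm high, the top 4 mm tapered to 10 mm, sides parallel to this frame's x and y; the frame turns with the stem, z up. A fitted handle has about 0.14 rad of play either way
- stem_2 (a point): centre of the shoulder at the foot of a square valve stem, 76 mm above the bench; a fitted handle's underside (origin) rests here. Steel square 18 mm wide, 20 mm high, the top 4 mm tapered to 10 mm, sides parallel to this frame's x and y; the frame turns with the stem, z up. A fitted handle has about 0.14 rad of play either way
- stem_3 (a point): centre of the shoulder at the foot of a square valve stem, 76 mm above the bench; a fitted handle's underside (origin) rests here. Steel square 18 mm wide, 20 mm high, the top 4 mm tapered to 10 mm, sides parallel to this frame's x and y; the frame turns with the stem, z up. A fitted handle has about 0.14 rad of play either way
- stem_4 (a point): centre of the shoulder at the foot of a square valve stem, 76 mm above the bench; a fitted handle's underside (origin) rests here. Steel square 18 mm wide, 20 mm high, the top 4 mm tapered to 10 mm, sides parallel to this frame's x and y; the frame turns with the stem, z up. A fitted handle has about 0.14 rad of play either way
- valve_1 (a joint): how far valve 1 is screwed shut, rad: grows as stem_1 is turned clockwise seen from above, from 0 (open) to the seat stop at 3.0; starts somewhere between 0 and 0.9; about 0.07 N m to turn, stays where left
- valve_2 (a joint): how far valve 2 is screwed shut, rad: grows as stem_2 is turned clockwise seen from above, from 0 (open) to the seat stop at 3.0; starts somewhere between 0 and 0.9; about 0.07 N m to turn, stays where left
- valve_3 (a joint): how far valve 3 is screwed shut, rad: grows as stem_3 is turned clockwise seen from above, from 0 (open) to the seat stop at 3.0; starts somewhere between 0 and 0.9; about 0.07 N m to turn, stays where left
- valve_4 (a joint): how far valve 4 is screwed shut, rad: grows as stem_4 is turned clockwise seen from above, from 0 (open) to the seat stop at 3.0; starts somewhere between 0 and 0.9; about 0.07 N m to turn, stays where left
- clutch_1 (a joint): slip of the clutch built into stem_1, rad: 0 at the start; holds while the valve turns; with the valve on its stop it gives at about 0.22 N m and this value grows with any further clockwise turning; it has clicked from 0.1 on. More slipping is harmless; turning back opens the valve again
- clutch_2 (a joint): slip of the clutch built into stem_2, rad: 0 at the start; holds while the valve turns; with the valve on its stop it gives at about 0.22 N m and this value grows with any further clockwise turning; it has clicked from 0.1 on. More slipping is harmless; turning back opens the valve again
- clutch_3 (a joint): slip of the clutch built into stem_3, rad: 0 at the start; holds while the valve turns; with the valve on its stop it gives at about 0.22 N m and this value grows with any further clockwise turning; it has clicked from 0.1 on. More slipping is harmless; turning back opens the valve again
- clutch_4 (a joint): slip of the clutch built into stem_4, rad: 0 at the start; holds while the valve turns; with the valve on its stop it gives at about 0.22 N m and this value grows with any further clockwise turning; it has clicked from 0.1 on. More slipping is harmless; turning back opens the valve again
- hex_key: bystander: folding hex key set 26 x 85 x 18 mm lying near the robot
- marker_blue: bystander: marker pen 12 x 135 x 13 mm lying near the robot
- tape_roll: bystander: roll of label tape 64 mm across, 19 mm high
- petri_1: bystander: lidded petri dish 60 mm across, 15 mm high

How it is judged (in metres and radians):
At the end, for the whole second after the job is handed in: every handle present sits on a stem of its own with its underside within 5 mm of the stem's shoulder, upright within 0.12 rad and at rest, and that stem's valve is shut (over 2.9 of 3.0 rad) and its clutch has slipped more than 0.1 rad (((distance between handle_1 and stem_1 below 0.005 m and value of joint valve_1 above 2.9 rad and value of joint clutch_1 above 0.1 rad) or (distance between handle_1 and stem_2 below 0.005 m and value of joint valve_2 above 2.9 rad and value of joint clutch_2 above 0.1 rad) or (distance between handle_1 and stem_3 below 0.005 m and value of joint valve_3 above 2.9 rad and value of joint clutch_3 above 0.1 rad) or (distance between handle_1 and stem_4 below 0.005 m and value of joint valve_4 above 2.9 rad and value of joint clutch_4 above 0.1 rad)) and angle between each of handle_1, handle_2, handle_3, handle_4's own z axis and vertical below 0.12 rad and linear speed of each of handle_1, handle_2, handle_3, handle_4 below 0.02 m/s and ((distance between handle_2 and stem_1 below 0.005 m and value of joint valve_1 above 2.9 rad and value of joint clutch_1 above 0.1 rad) or (distance between handle_2 and stem_2 below 0.005 m and value of joint valve_2 above 2.9 rad and value of joint clutch_2 above 0.1 rad) or (distance between handle_2 and stem_3 below 0.005 m and value of joint valve_3 above 2.9 rad and value of joint clutch_3 above 0.1 rad) or (distance between handle_2 and stem_4 below 0.005 m and value of joint valve_4 above 2.9 rad and value of joint clutch_4 above 0.1 rad)) and ((distance between handle_3 and stem_1 below 0.005 m and value of joint valve_1 above 2.9 rad and value of joint clutch_1 above 0.1 rad) or (distance between handle_3 and stem_2 below 0.005 m and value of joint valve_2 above 2.9 rad and value of joint clutch_2 above 0.1 rad) or (distance between handle_3 and stem_3 below 0.005 m and value of joint valve_3 above 2.9 rad and value of joint clutch_3 above 0.1 rad) or (distance between handle_3 and stem_4 below 0.005 m and value of joint valve_4 above 2.9 rad and value of joint clutch_4 above 0.1 rad)) and ((distance between handle_4 and stem_1 below 0.005 m and value of joint valve_1 above 2.9 rad and value of joint clutch_1 above 0.1 rad) or (distance between handle_4 and stem_2 below 0.005 m and value of joint valve_2 above 2.9 rad and value of joint clutch_2 above 0.1 rad) or (distance between handle_4 and stem_3 below 0.005 m and value of joint valve_3 above 2.9 rad and value of joint clutch_3 above 0.1 rad) or (distance between handle_4 and stem_4 below 0.005 m and value of joint valve_4 above 2.9 rad and value of joint clutch_4 above 0.1 rad))); the robot touches nothing.
It fails at once if a bystander (hex key set, marker, tape roll, petri dish) is moved more than 6 cm (distance of any of hex_key, marker_blue, tape_roll, petri_1 from where it was at the start of the episode above 0.06 m).
It fails at once if the fingers press on the manifold or its bare stems with more than 12 N (contact force between the fingers and manifold above 12 N).
Of handle_1, handle_2, handle_3, handle_4 only 3 to 4 are there at a start; the rules pass over those that are not, and their reading is None.
At some moment in a run one of handle_1, handle_2, handle_3, handle_4 may be knocked a few centimetres aside while the robot is not near it.
It also fails if it takes over 210 s, if anything falls off the work surface, if the arm or the gripper's body presses on something with over 40 N, if the wrist force passes 120 N, or if a joint passes its speed limit or range.

## Working session

There is one attempt and no reset: what is moved stays moved. The work goes in short steps, Python scripts to look and compute and a shell command to move; the robot and the scene stay as the last step left them, time stands still between calls to the robot, and variables do not carry over. Pictures are saved under pics/ and viewed, at most 14 in all, crops included, and the job is handed in when it is done.

```bash
ls; mkdir -p pics; python3 - <<'E'
from rig import r, imaging, status, workorder
import cv2,numpy as np
print(status.sense())
for n in("top","side"):
    im=imaging.grab_frame(n); cv2.imwrite(f"pics/{n}0.png",im[:,:,::-1])
    p=imaging.camera_params(n); print(n,p)
    R=cv2.Rodrigues(np.array(p["rvec"],float))[0]; print(-R.T@np.array(p["tvec"]).ravel(), R)
E
```

```text
pics
rig.py
steer.py
{'clock': 0.0, 'qpos': array([ 1.14859196e+00,  3.53665188e-01,  1.63415119e+00,  1.81133668e-05,
        1.15517463e+00, -2.41034884e-03]), 'qvel': array([-7.55741506e-04,  7.99966003e-04, -8.43633419e-04, -6.92118178e-05,
       -4.63709709e-04,  7.37131162e-04]), 'joint_efforts': array([-2.14212392e-03, -6.05252767e+01, -3.42063081e+01, -2.83695035e-04,
        9.31151386e-03, -1.31033352e-05]), 'eef_pos': array([254.53527704, 570.29173965, 227.14373539]), 'tcp_rot': array([-3.14019435e+00, -1.99315106e-05,  2.72179129e+00]), 'contact_force': array([-0.68232312, -0.35948664, -0.82224773]), 'wrist_torque': array([-0.00752356,  0.01598165,  0.00614761]), 'grasp_force': 0.0, 'opening': 1.0006789084898307}
top {'fx': 471.06877979510625, 'fy': 471.06877979510625, 'cx': 318.3858630010221, 'cy': 201.09004858562687, 'rvec': array([ 2.17307196, -2.18470706,  0.1356493 ]), 'tvec': array([  76.51112399,  518.41195932, 1242.18597996])}
[ 388.9699125   101.6194552  1286.85928289] [[-0.00644054 -0.99974943  0.02143828]
 [-0.99472253  0.00420986 -0.10251519]
 [ 0.10239925 -0.02198539 -0.99450039]]
side {'fx': 378.54934886208287, 'fy': 378.54934886208287, 'cx': 317.95830126042654, 'cy': 199.3499446485708, 'rvec': array([ 2.30415514, -0.129098  ,  0.08047762]), 'tvec': array([-520.55754747,  150.91208254, 1147.63604354])}
[ 412.74982221 -804.37905622  890.74969745] [[ 0.99273853 -0.1191082   0.01683611]
 [-0.06755874 -0.66785795 -0.74121628]
 [ 0.09952906  0.73469653 -0.67105512]]
```

```bash
ls -la
```

```text
(no output)
```

View pics/top0.png

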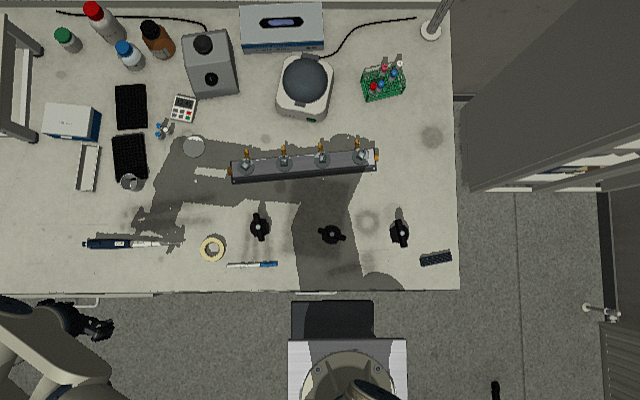

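View pics/side0.png

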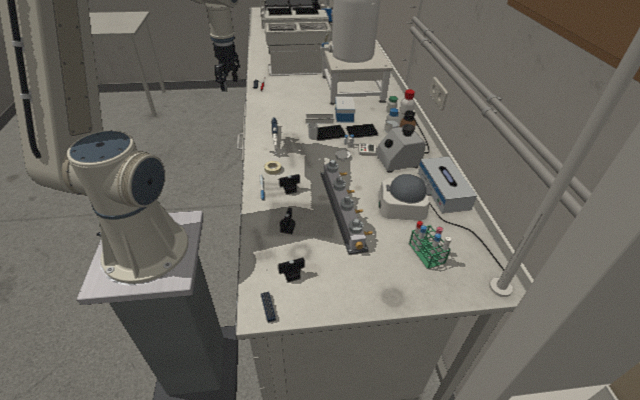

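The top view shows three handles, at about (260,227), (331,235) and (400,232), and a manifold running from (232,172) to (378,158). The arm is clear at lower left. I'll enlarge this area.

```bash
python3 - <<'E'
import cv2
im=cv2.imread("pics/top0.png")
cv2.imwrite("pics/c1.png",cv2.resize(im[135:197,225:385],None,fx=5,fy=5,interpolation=cv2.INTER_CUBIC))
cv2.imwrite("pics/c2.png",cv2.convertScaleAbs(cv2.resize(im[200:260,240:420],None,fx=4.4,fy=4.4,interpolation=cv2.INTER_CUBIC),alpha=1.8,beta=20))
E
```

```text
(no output)
```

View pics/c1.png

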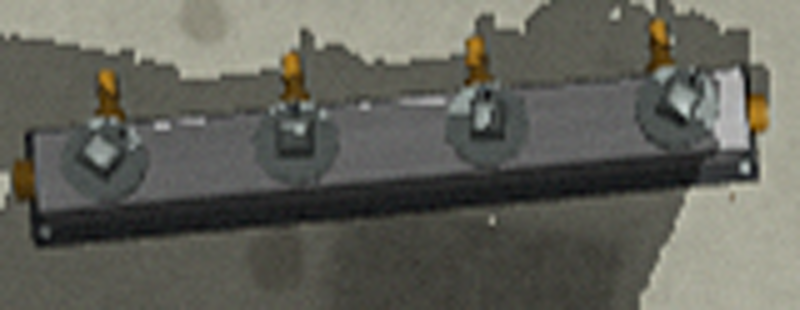

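View pics/c2.png

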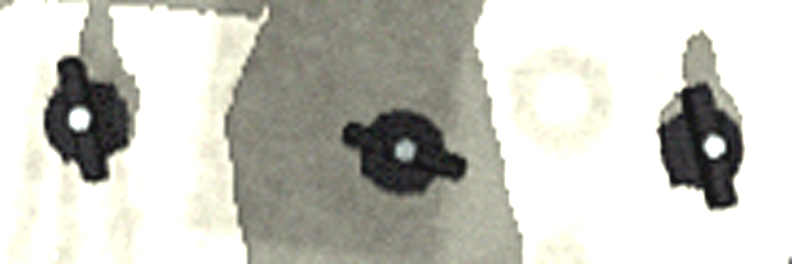

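Crop 1 has the stem tops near (103,152), (296,132), (488,117) and (685,100), with shoulder discs just below each one. Crop 2 has fin-centre dots at (80,118), (404,150) and (714,147), so there are three handles. Next I'll compute positions and take close-ups of the stems for their yaw.

```bash
cat > h.py <<'E'
import cv2,numpy as np
from rig import r, imaging, status, workorder
def cam(n):
    p=imaging.camera_params(n); K=np.array([[p["fx"],0,p["cx"]],[0,p["fy"],p["cy"]],[0,0,1]])
    return K,cv2.Rodrigues(np.array(p["rvec"],float))[0],np.array(p["tvec"],float).ravel()
def at_z(n,uv,z):
    K,R,t=cam(n); d=R.T@np.linalg.inv(K)@np.array([uv[0],uv[1],1.]); c=-R.T@t
    return c+d*(z-c[2])/d[2]
def proj(n,P):
    K,R,t=cam(n); q=(K@(R@np.atleast_2d(P).T+t[:,None])); return (q[:2]/q[2]).T
def src(x,y,s,ox,oy): return ((x+.5)/s-.5+ox,(y+.5)/s-.5+oy)
E
python3 - <<'E'
from h import *
np.set_printoptions(precision=1,suppress=True)
for d,a,b in [((80,118),(68,62),(95,178)),((404,150),(347,132),(462,167)),((714,147),(692,90),(722,205))]:
    P=[at_z("top",src(*q,4.4,240,200),62) for q in(d,a,b)]
    e=P[1]-P[2]; print(P[0],(P[1]+P[2])/2,"len",np.linalg.norm(e),"ang %.3f"%np.arctan2(e[1],e[0]))
T=np.array([at_z("top",src(*q,5,225,135),96) for q in[(103,152),(296,131),(488,115),(685,99)]])
D=np.array([at_z("top",src(*q,5,225,135),76) for q in[(105,158),(297,140),(487,125),(677,106)]])
print(T,D,np.diff(T[:,:2],axis=0))
im=np.mean([imaging.grab_frame("top").astype(float) for _ in range(6)],0).astype(np.uint8)[:,:,::-1]
cv2.imwrite("pics/top1.png",im)
out=[]
for p in proj("top",T):
    x,y=np.round(p).astype(int); print(x,y)
    out.append(cv2.resize(im[y-8:y+11,x-9:x+10],(380,290+90)[:2],interpolation=cv2.INTER_CUBIC)[:295])
m=np.vstack([np.hstack(out[:2]),np.hstack(out[2:])]); cv2.imwrite("pics/stems.png",cv2.convertScaleAbs(m,alpha=1.3,beta=0)); print(m.shape)
E
```

```text
[449.7 232.1  62. ] [448.6 231.2  62. ] len 70.34134932427436 ang 0.234
[429.8  41.2  62. ] [430.1  40.9  62. ] len 70.93971298270739 ang 1.270
[ 430.5 -142.6   62. ] [ 430.3 -138.4   62. ] len 69.98716819516606 ang 0.233
[[605.  261.6  96. ]
 [615.7 163.2  96. ]
 [623.8  64.8  96. ]
 [631.9 -36.7  96. ]] [[605.5 263.2  76. ]
 [614.7 163.7  76. ]
 [622.4  64.7  76. ]
 [632.3 -34.8  76. ]] [[  10.6  -98.4]
 [   8.1  -98.4]
 [   8.1 -101.5]]
245 165
284 161
322 158
362 154
(590, 760, 3)
```

View pics/stems.png

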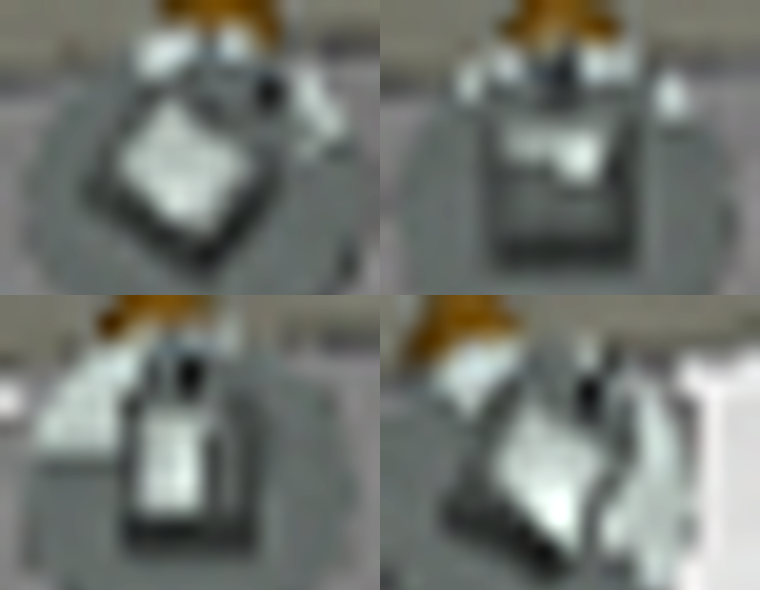

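The close-ups show stems 2 and 3 square to the world axes, at about 0. Stem 1 is turned to about 0.9 rad and stem 4 to about 1.08. Fitted positions are s1 (605,263), s2 (614,164), s3 (623,64) and s4 (632,-36), spaced 99.5 mm against the given 100. The first move goes to handle B.

```bash
cat > to.py <<'E'
# python3 to.py x y z [yaw]: needed translation in the current tool axes, then rz
import sys
from h import *
from scipy.spatial.transform import Rotation as Ro
a=list(map(float,sys.argv[1:])); s=status.sense()
R=Ro.from_euler("xyz",s["tcp_rot"]).as_matrix()
d=R.T@(np.array(a[:3])-s["eef_pos"]); yaw=s["tcp_rot"][2]
print("d %.1f %.1f %.1f"%tuple(d),"tcp",s["eef_pos"].round(1),s["tcp_rot"].round(3),"q1 %.2f q6 %.3f"%(s["qpos"][0],s["qpos"][5]), "F",s["contact_force"].round(1),"M",s["wrist_torque"].round(2),"op %.3f g %.0f t %.1f"%(s["opening"],s["grasp_force"],s["clock"]))
if len(a)>3:
    e=(yaw-a[3]+np.pi)%(2*np.pi)-np.pi; print("rz %.3f"%e, "tilt fix",(R.T@Ro.from_matrix(R).as_matrix()[:,2]).round(3) if 0 else "")
E
R='0 0 0 -25 -27.5 0 1;0 0 0 -25 -27.5 0 1;0 0 0 -25 -27.5 0 1;0 0 0 -25 -27.5 0 1;0 0 0 -25 -27.5 0 1'; 
python3 steer.py '0 0 0 -25 -27.5 0 1;0 0 0 -25 -27.5 0 1;0 0 0 -25 -27.5 0 1;0 0 0 -25 -27.5 0 1;0 0 0 -25 -27.5 0 1' 30
python3 to.py 430 41 120 1.27
```

```text
clock: 0.82
eef_pos: [312.9, 392.6, 227.9]
tcp_rot: [3.141, 0.0, 2.722]
contact_force: [1.1, 0.0, 0.3]
opening: 0.998
grasp_force: 0.0
d -250.0 -273.6 107.9 tcp [312.9 392.6 227.9] [3.141 0.    2.722] q1 0.89 q6 -0.257 F [1.1 0.  0.3] M [ 0.01  0.   -0.  ] op 0.998 g 0 t 0.8
rz 1.452 tilt fix
```

```bash
python3 steer.py '0 0 0 -25 -27.4 0 1;0 0 0 -25 -27.4 0 1;0 0 0 -25 -27.4 0 1;0 0 0 -25 -27.4 0 1;0 0 0 -25 -27.4 0 1' >/dev/null
python3 steer.py '0 0 0 -25 -27.4 0 1;0 0 0 -25 -27.4 0 1;0 0 0 -25 -27.4 0 1;0 0 0 -25 -27.4 0 1;0 0 0 -25 -27.4 0 1' >/dev/null
python3 steer.py '0 0 0.121 0 0 9 1;0 0 0.121 0 0 9 1;0 0 0.121 0 0 9 1;0 0 0.121 0 0 9 1;0 0 0.121 0 0 9 1' >/dev/null
python3 steer.py '0 0 0.121 0 0 9 1;0 0 0.121 0 0 9 1;0 0 0.121 0 0 9 1;0 0 0.121 0 0 9 1;0 0 0.121 0 0 9 1' >/dev/null
python3 steer.py '0 0 0.121 0 0 9 1;0 0 0.121 0 0 9 1;0 0 0 0 0 0 1' >/dev/null
python3 to.py 430 41 51 1.27
python3 - <<'E'
from h import *
im=imaging.grab_frame("top"); print(r.nose_length)
cv2.imwrite("pics/t2.png",cv2.resize(im[200:270,280:420,::-1],None,fx=5,fy=5,interpolation=cv2.INTER_CUBIC))
E
```

```text
d -0.5 1.8 67.7 tcp [428.5  42.  118.7] [-3.140e+00  1.000e-03  1.264e+00] q1 0.09 q6 0.401 F [-1.  -0.2 -0.1] M [ 0.02 -0.01 -0.01] op 0.999 g 0 t 2.7
rz -0.006 tilt fix 
22.0
```

```bash
python3 steer.py '0 0 0 -.5 1.8 17 1;0 0 0 0 0 17 1;0 0 0 0 0 17 1;0 0 0 0 0 16 1;0 0 0 0 0 0 1'
python3 steer.py '0 0 0 0 0 0 0;0 0 0 0 0 0 0;0 0 0 0 0 0 0;0 0 0 0 0 0 0;0 0 0 0 0 0 0' 40
python3 steer.py '0 0 0 0 0 0 0;0 0 0 0 0 0 0;0 0 0 0 0 0 0;0 0 0 0 0 0 0;0 0 0 0 0 0 0' 40 >/dev/null
python3 to.py 430 41 51 1.27
```

```text
clock: 3.2
eef_pos: [429.9, 41.0, 51.4]
tcp_rot: [-3.139, 0.001, 1.274]
contact_force: [-1.4, 0.4, -0.6]
opening: 1.002
grasp_force: 0.0
clock: 3.62
eef_pos: [431.6, 41.2, 53.6]
tcp_rot: [3.14, -0.001, 1.27]
contact_force: [0.2, -0.6, 1.1]
opening: 0.297
grasp_force: 0.0
d -0.5 -1.2 2.5 tcp [431.3  41.1  53.5] [ 3.141 -0.     1.27 ] q1 0.09 q6 0.392 F [-1.5 -0.4  7.7] M [-0.11  0.28  0.07] op 0.150 g 39 t 4.0
rz 0.000 tilt fix
```

Gripped, opening 0.15. Now lift, carry it above stem 2 (yaw to π) and check.

```bash
python3 steer.py '0 0 0 0 0 -26 0;0 0 0 0 0 -26 0;0 0 0 0 0 -26 0;0 0 0 0 0 -26 0;0 0 0 0 0 -26 0' >/dev/null
python3 steer.py '0 0 -.125 0 0 0 0;0 0 -.125 0 0 0 0;0 0 -.125 0 0 0 0;0 0 -.125 0 0 0 0;0 0 -.125 0 0 0 0' >/dev/null
python3 steer.py '0 0 -.125 0 0 0 0;0 0 -.125 0 0 0 0;0 0 -.125 0 0 0 0;0 0 -.125 0 0 0 0;0 0 -.125 0 0 0 0' >/dev/null
python3 steer.py '0 0 -.125 0 0 0 0;0 0 -.125 0 0 0 0;0 0 -.125 0 0 0 0;0 0 -.125 0 0 0 0;0 0 -.125 0 0 0 0'
python3 to.py 615.4 163.7 175 3.1416
```

```text
clock: 5.7
eef_pos: [430.7, 41.1, 182.8]
tcp_rot: [-3.142, -0.0, -3.132]
contact_force: [0.6, -0.4, -2.0]
opening: 0.141
grasp_force: 39.7
d -185.8 120.8 7.8 tcp [430.7  41.1 182.8] [-3.142 -0.    -3.132] q1 0.09 q6 -1.489 F [ 0.6 -0.4 -2. ] M [-0.02  0.02  0.08] op 0.141 g 40 t 5.7
rz 0.010 tilt fix
```

```bash
python3 steer.py '0 0 0 -23.2 15.1 0 0;0 0 0 -23.2 15.1 0 0;0 0 0 -23.2 15.1 0 0;0 0 0 -23.2 15.1 0 0;0 0 0 -23.2 15.1 0 0' >/dev/null
python3 steer.py '0 0 .01 -23.2 15.1 0 0;0 0 0 -23.2 15.1 0 0;0 0 0 -23.2 15.1 0 0;0 0 0 0 0 0 0;0 0 0 0 0 0 0' >/dev/null
python3 to.py 615.4 163.7 150 3.1416
python3 - <<'E'
from h import *
a=imaging.grab_frame("top")[120:200,225:385,::-1]; b=imaging.grab_frame("side")[130:250,290:410,::-1]
u,v=proj("side",[615,164,110])[0]; u,v=int(u),int(v)
b=imaging.grab_frame("side")[v-40:v+40,u-50:u+50,::-1]
a=cv2.resize(a,(800,400)[:2],interpolation=cv2.INTER_CUBIC)[:, 100:500]; b=cv2.resize(b,(500,400),interpolation=cv2.INTER_CUBIC)
cv2.imwrite("pics/chk1.png",np.hstack([b,a])[:,:800]); print(u,v)
E
```

```text
d 1.4 1.1 32.2 tcp [616.8 162.6 182.2] [-3.141e+00 -1.000e-03  3.136e+00] q1 0.26 q6 -1.310 F [ 0.4 -0.  -1.4] M [-0.07 -0.01 -0.01] op 0.144 g 40 t 6.5
rz -0.006 tilt fix 
339 174
```

View pics/chk1.png

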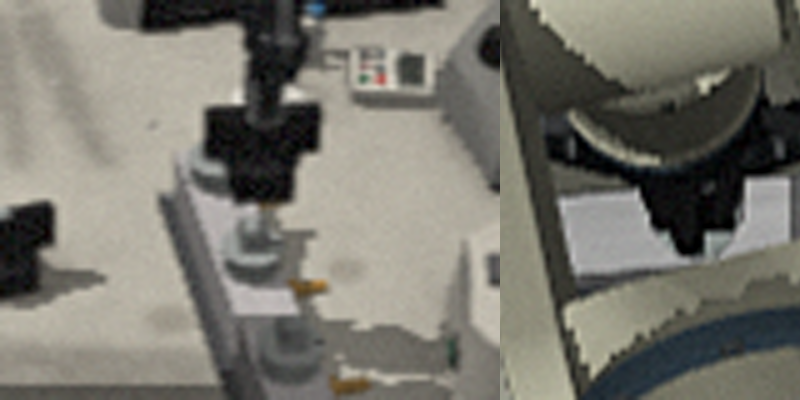

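The side view shows the handle held upright above stem 2, whose shoulder is at crop (255,240). Lower it in small steps and watch the force.

```bash
python3 steer.py '0 0 -.006 1.4 1.1 10 0;0 0 0 0 0 10 0;0 0 0 0 0 10 0;0 0 0 0 0 0 0' >/dev/null
python3 to.py 615.4 163.7 129 3.1416
python3 steer.py '0 0 0 0 0 3 0;0 0 0 0 0 3 0;0 0 0 0 0 3 0;0 0 0 0 0 0 0' >/dev/null
python3 to.py 615.4 163.7 129 3.1416
```

```text
d -2.3 1.2 21.0 tcp [613.2 162.5 150. ] [-3.141 -0.004  3.141] q1 0.26 q6 -1.313 F [-0.5  0.5 -0.7] M [-0.02  0.04 -0.01] op 0.143 g 40 t 7.0
rz -0.001 tilt fix 
d -0.3 0.5 14.4 tcp [615.1 163.2 143.4] [ 3.141 -0.     3.141] q1 0.26 q6 -1.313 F [-0.1  0.3 -1.8] M [0.1  0.02 0.  ] op 0.146 g 40 t 7.3
rz -0.001 tilt fix
```

```bash
python3 steer.py '0 0 0 0 0 3 0;0 0 0 0 0 3 0;0 0 0 0 0 0 0' >/dev/null
python3 to.py 615.4 163.7 129 3.1416
python3 steer.py '0 0 0 0 0 3 0;0 0 0 0 0 3 0;0 0 0 0 0 3 0;0 0 0 0 0 0 0;0 0 0 0 0 0 0' >/dev/null
python3 to.py 615.4 163.7 129 3.1416
```

```text
d -0.4 0.5 8.4 tcp [615.  163.2 137.4] [ 3.142 -0.     3.141] q1 0.26 q6 -1.313 F [-0.2  1.6 -1.3] M [ 0.22 -0.12  0.01] op 0.147 g 40 t 7.6
rz -0.001 tilt fix 
d 0.0 0.5 0.4 tcp [615.4 163.2 129.4] [3.141e+00 1.000e-03 3.141e+00] q1 0.26 q6 -1.313 F [-1.1 -0.4  4.7] M [-0.    0.23  0.03] op 0.145 g 40 t 8.0
rz -0.001 tilt fix
```

It slid home, with light contact at z 129.4. Now turn clockwise and watch the moment.

```bash
python3 steer.py '0 0 .1 0 0 0 0;0 0 .1 0 0 0 0;0 0 .1 0 0 0 0;0 0 .1 0 0 0 0;0 0 .1 0 0 0 0' 60 >/dev/null
python3 to.py 615.4 163.7 129
python3 steer.py '0 0 .1 0 0 0 0;0 0 .1 0 0 0 0;0 0 .1 0 0 0 0;0 0 .1 0 0 0 0;0 0 .1 0 0 0 0' >/dev/null
python3 to.py 615.4 163.7 129
python3 steer.py '0 0 .1 0 0 0 0;0 0 .1 0 0 0 0;0 0 .1 0 0 0 0;0 0 .1 0 0 0 0;0 0 .1 0 0 0 0' >/dev/null
python3 to.py 615.4 163.7 129
python3 steer.py '0 0 .1 0 0 0 0;0 0 .1 0 0 0 0;0 0 .1 0 0 0 0;0 0 .1 0 0 0 0;0 0 .1 0 0 0 0' >/dev/null
python3 to.py 615.4 163.7 129
python3 steer.py '0 0 .1 0 0 0 0;0 0 .1 0 0 0 0;0 0 .1 0 0 0 0;0 0 .1 0 0 0 0;0 0 .1 0 0 0 0' >/dev/null
python3 to.py 615.4 163.7 129
```

```text
d -0.1 0.3 0.5 tcp [615.2 163.4 129.5] [3.141 0.    2.636] q1 0.26 q6 -0.808 F [-2.3  0.3  6.3] M [0.3  0.53 0.09] op 0.135 g 59 t 8.4
d -0.1 0.2 0.6 tcp [615.1 163.7 129.6] [ 3.141 -0.     2.136] q1 0.26 q6 -0.308 F [-3.1  2.   6. ] M [0.39 0.49 0.1 ] op 0.134 g 59 t 8.8
d -0.3 -0.0 0.6 tcp [615.4 164.  129.6] [ 3.141e+00 -1.000e-03  1.636e+00] q1 0.26 q6 0.192 F [-2.   4.3  5.7] M [0.68 0.31 0.05] op 0.133 g 59 t 9.3
d -0.5 -0.3 0.7 tcp [615.9 164.1 129.7] [ 3.141e+00 -2.000e-03  1.136e+00] q1 0.26 q6 0.692 F [-0.3  3.2  4.5] M [0.72 0.05 0.1 ] op 0.129 g 59 t 9.7
d -0.6 -0.2 0.7 tcp [616.  163.9 129.7] [ 3.141e+00 -2.000e-03  6.360e-01] q1 0.26 q6 1.192 F [1.1 3.1 3.4] M [0.48 0.01 0.08] op 0.136 g 59 t 10.1
```

```bash
python3 steer.py '0 0 .1 0 0 0 0;0 0 .1 0 0 0 0;0 0 .1 0 0 0 0' >/dev/null
python3 to.py 615.4 163.7 129
python3 steer.py '0 0 .1 0 0 0 0;0 0 .1 0 0 0 0;0 0 .1 0 0 0 0' >/dev/null
python3 to.py 615.4 163.7 129
python3 steer.py '0 0 .1 0 0 0 0;0 0 .1 0 0 0 0;0 0 .1 0 0 0 0' >/dev/null
python3 to.py 615.4 163.7 129
python3 steer.py '0 0 .1 0 0 0 0;0 0 .1 0 0 0 0;0 0 .1 0 0 0 0' >/dev/null
python3 to.py 615.4 163.7 129
```

```text
d -0.7 -0.2 0.7 tcp [616.1 163.7 129.7] [-3.141e+00 -2.000e-03  3.360e-01] q1 0.26 q6 1.492 F [-0.4  2.   5.2] M [ 0.31 -0.06  0.1 ] op 0.132 g 59 t 10.3
d -0.7 -0.1 0.6 tcp [616.1 163.6 129.6] [-3.141e+00 -2.000e-03  3.600e-02] q1 0.26 q6 1.792 F [0.3 1.8 4.6] M [ 0.24 -0.11  0.23] op 0.137 g 59 t 10.6
d -0.7 -0.1 0.6 tcp [616.  163.4 129.6] [-3.141e+00 -2.000e-03 -2.640e-01] q1 0.26 q6 2.092 F [0.3 0.6 3.8] M [ 0.15 -0.08  0.25] op 0.131 g 59 t 10.8
d -0.7 -0.0 0.6 tcp [615.9 163.3 129.6] [-3.14e+00 -1.00e-03 -5.64e-01] q1 0.26 q6 2.392 F [ 0.2 -0.1  5.2] M [0.02 0.06 0.28] op 0.135 g 59 t 11.1
```

The moment rose from 0.1 to about 0.25 N m and held for 0.6 rad, so the clutch on stem 2 slipped. Release, retract, and look again.

```bash
python3 steer.py '0 0 0 0 0 0 .5;0 0 0 0 0 0 .5;0 0 0 0 0 0 .5;0 0 0 0 0 0 .5;0 0 0 0 0 0 .5' 
python3 steer.py '0 0 0 0 0 -20 .5;0 0 0 0 0 -20 .5;0 0 0 0 0 -20 .5;0 0 0 0 0 -20 .5;0 0 0 0 0 0 1' >/dev/null
python3 to.py 450 0 190 0.234
python3 - <<'E'
from h import *
a=imaging.grab_frame("top"); b=imaging.grab_frame("side")
cv2.imwrite("pics/t3.png",a[:,:,::-1])
a=cv2.resize(a[135:265,240:420,::-1],None,fx=4.4,fy=4.4,interpolation=cv2.INTER_CUBIC)
cv2.imwrite("pics/t3c.png",cv2.convertScaleAbs(a,alpha=1.5,beta=20))
E
```

```text
clock: 11.52
eef_pos: [615.1, 163.1, 128.7]
tcp_rot: [3.141, 0.0, -0.558]
contact_force: [-0.1, -0.5, 0.5]
opening: 0.497
grasp_force: 0.0
d -55.3 227.5 21.9 tcp [617.3 163.7 213.1] [-3.137 -0.004 -0.558] q1 0.26 q6 2.386 F [0.6 0.7 1.3] M [ 0.01 -0.03  0.01] op 0.626 g 0 t 11.9
rz -0.792 tilt fix
```

View pics/t3c.png

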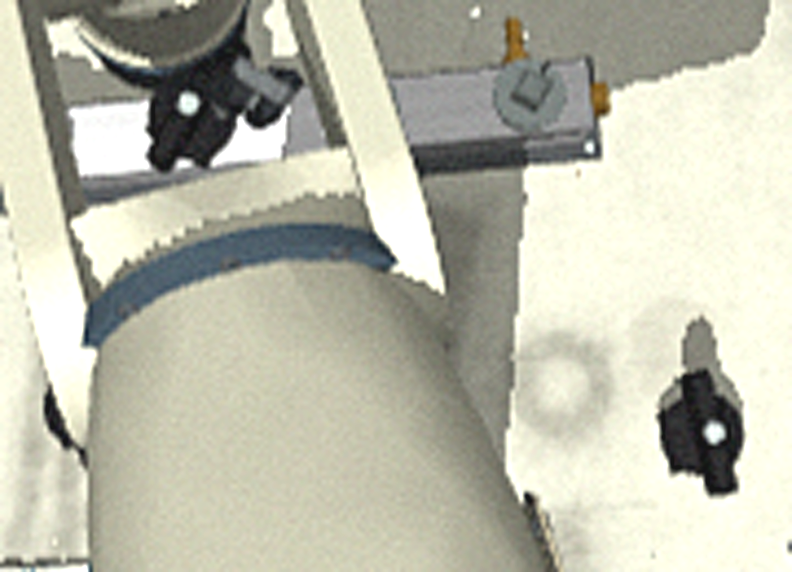

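Handle B sits on stem 2. Handle C hasn't moved: its dot is at (714,432), over the flange centre once parallax is counted. Going to C.

```bash
python3 steer.py '0 0 0 .5 35.8 0 1;0 0 0 .5 35.8 0 1;0 0 0 .5 35.8 0 1;0 0 0 .5 35.8 0 1;0 0 0 .5 35.8 0 1' >/dev/null
python3 steer.py '0 0 0 .5 35.8 0 1;0 0 0 .5 35.8 0 1;0 0 0 .5 35.8 0 1;0 0 0 .5 35.8 0 1;0 0 0 .5 35.8 0 1' >/dev/null
python3 steer.py '0 0 -.113 0 0 13 1;0 0 -.113 0 0 13 1;0 0 -.113 0 0 13 1;0 0 -.113 0 0 13 1;0 0 -.113 0 0 13 1' >/dev/null
python3 steer.py '0 0 -.113 0 0 13 1;0 0 -.113 0 0 13 1;0 0 0 0 0 0 1;0 0 0 0 0 0 1' >/dev/null
python3 to.py 431.7 -142.6 52 0.234
```

```text
d 3.5 0.9 64.8 tcp [ 428.3 -142.6  116.8] [-3.14e+00  3.00e-03  2.29e-01] q1 -0.32 q6 1.018 F [0.8 0.4 0.2] M [ 0.03 -0.    0.02] op 1.002 g 0 t 13.6
rz -0.005 tilt fix
```

```bash
python3 steer.py '0 0 0 0 0 15 1;0 0 0 0 0 15 1;0 0 0 0 0 0 1;0 0 0 0 0 0 1' >/dev/null
python3 to.py 431.7 -142.6 52 0.234
```

```text
d 2.6 0.4 36.0 tcp [ 429.1 -142.8   88. ] [-3.141e+00  1.000e-03  2.290e-01] q1 -0.32 q6 1.017 F [ 0.2 -0.9  0.1] M [-0.02 -0.01 -0.01] op 0.998 g 0 t 13.9
rz -0.005 tilt fix
```

```bash
python3 steer.py '0 0 0 2.4 0.4 12 1;0 0 0 0 0 12 1;0 0 0 0 0 11 1;0 0 0 0 0 0 1;0 0 0 0 0 0 1' >/dev/null
python3 to.py 431.7 -142.6 52 0.234
python3 steer.py '0 0 0 0 0 0 0;0 0 0 0 0 0 0;0 0 0 0 0 0 0;0 0 0 0 0 0 0;0 0 0 0 0 0 0' 40 >/dev/null
python3 steer.py '0 0 0 0 0 0 0;0 0 0 0 0 0 0;0 0 0 0 0 0 0;0 0 0 0 0 0 0;0 0 0 0 0 0 0' 40 >/dev/null
python3 to.py 431.7 -142.6 52 0.234
python3 steer.py '0 0 0 0 0 -26 0;0 0 0 0 0 -26 0;0 0 0 0 0 -26 0;0 0 0 0 0 -26 0;0 0 0 0 0 -26 0' >/dev/null
python3 steer.py '0 0 -.125 0 0 0 0;0 0 -.125 0 0 0 0;0 0 -.125 0 0 0 0;0 0 -.125 0 0 0 0;0 0 -.125 0 0 0 0' >/dev/null
python3 steer.py '0 0 -.125 0 0 0 0;0 0 -.125 0 0 0 0;0 0 -.125 0 0 0 0;0 0 -.125 0 0 0 0;0 0 -.125 0 0 0 0' >/dev/null
python3 steer.py '0 0 -.125 0 0 0 0;0 0 -.125 0 0 0 0;0 0 -.125 0 0 0 0;0 0 -.125 0 0 0 0;0 0 -.125 0 0 0 0' >/dev/null
python3 steer.py '0 0 -.125 0 0 0 0;0 0 -.125 0 0 0 0;0 0 -.125 0 0 0 0;0 0 -.125 0 0 0 0;0 0 -.125 0 0 0 0' >/dev/null
python3 steer.py '0 0 -.125 0 0 0 0;0 0 -.125 0 0 0 0;0 0 -.125 0 0 0 0;0 0 0 0 0 0 0;0 0 0 0 0 0 0' >/dev/null
python3 to.py 624.4 64.1 182 3.1416
```

```text
d -0.3 -0.4 1.5 tcp [ 432.1 -142.9   53.5] [ 3.142 -0.     0.231] q1 -0.32 q6 1.017 F [-0.5 -0.9 -0.3] M [-0.01 -0.01  0.03] op 0.999 g 0 t 14.4
rz -0.003 tilt fix 
d -0.3 -0.3 1.2 tcp [ 432.  -142.9   53.2] [ 3.141 -0.     0.232] q1 -0.32 q6 1.016 F [-2.   0.1  5.9] M [ 0.05  0.17 -0.05] op 0.145 g 39 t 15.2
rz -0.002 tilt fix 
d -184.5 214.2 0.7 tcp [ 431.7 -142.7  182.8] [ 3.141 -0.     3.103] q1 -0.32 q6 -1.855 F [-0.3  0.4 -0.7] M [ 0.02 -0.02 -0.01] op 0.146 g 40 t 17.7
rz -0.039 tilt fix
```

```bash
python3 steer.py '0 0 -.039 -18.4 21.4 0 0;0 0 0 -19.3 20.7 0 0;0 0 0 -19.3 20.7 0 0;0 0 0 -19.3 20.7 0 0;0 0 0 -19.3 20.7 0 0' >/dev/null
python3 steer.py '0 0 0 -19.3 20.7 0 0;0 0 0 -19.3 20.7 0 0;0 0 0 -19.3 20.7 0 0;0 0 0 -19.3 20.7 0 0;0 0 0 -19.3 20.7 0 0' >/dev/null
python3 steer.py '0 0 0 0 0 10 0;0 0 0 0 0 10 0;0 0 0 0 0 0 0;0 0 0 0 0 0 0' >/dev/null
python3 to.py 624.5 64.1 150 3.1416
```

```text
d -2.2 -0.1 11.7 tcp [622.4  64.2 161.7] [-3.141e+00 -3.000e-03 -3.140e+00] q1 0.10 q6 -1.472 F [-0.1  0.3 -0.5] M [ 0.01  0.02 -0.02] op 0.146 g 40 t 18.9
rz 0.002 tilt fix
```

```bash
python3 steer.py '0 0 0 0 0 6 0;0 0 0 0 0 6 0;0 0 0 0 0 0 0;0 0 0 0 0 0 0;0 0 0 0 0 0 0' >/dev/null
python3 to.py 624.5 64.1 150 3.1416
```

```text
d -0.5 -0.6 1.1 tcp [624.   64.7 151.1] [-3.142  0.    -3.138] q1 0.10 q6 -1.474 F [ 0.6  0.7 -0.8] M [ 0.02 -0.05  0.04] op 0.148 g 40 t 19.3
rz 0.004 tilt fix
```

```bash
python3 steer.py '0 0 0 -.5 -.5 4 0;0 0 0 0 0 4 0;0 0 0 0 0 3 0;0 0 0 0 0 0 0' >/dev/null
python3 to.py 624.5 64.1 129 3.1416
python3 steer.py '0 0 0 0 0 3 0;0 0 0 0 0 3 0;0 0 0 0 0 0 0' >/dev/null
python3 to.py 624.5 64.1 129 3.1416
```

```text
d -0.6 -0.3 10.0 tcp [623.9  64.4 139. ] [-3.141e+00 -1.000e-03 -3.137e+00] q1 0.10 q6 -1.474 F [-0.3 -0.6 -0.5] M [-0.01  0.03 -0.01] op 0.145 g 40 t 19.6
rz 0.004 tilt fix 
d -0.4 -0.4 4.2 tcp [624.1  64.5 133.2] [-3.141e+00 -1.000e-03 -3.137e+00] q1 0.10 q6 -1.475 F [ 0.3  0.3 -1.6] M [-0.02  0.11  0.06] op 0.143 g 40 t 19.9
rz 0.004 tilt fix
```

```bash
python3 steer.py '0 0 0 0 0 2.5 0;0 0 0 0 0 2.5 0;0 0 0 0 0 0 0;0 0 0 0 0 0 0' >/dev/null
python3 to.py 624.5 64.1 129 3.1416
python3 steer.py '0 0 .1 0 0 0 0;0 0 .1 0 0 0 0;0 0 .1 0 0 0 0;0 0 .1 0 0 0 0;0 0 .1 0 0 0 0' 60 >/dev/null
python3 to.py 624.5 64.1 129
```

```text
d 0.2 -0.4 0.2 tcp [624.7  64.5 129.2] [ 3.142e+00  1.000e-03 -3.137e+00] q1 0.10 q6 -1.474 F [-0.3  0.4  3. ] M [-0.02  0.16 -0.  ] op 0.143 g 40 t 20.2
rz 0.004 tilt fix 
d -0.3 -0.3 0.3 tcp [624.4  64.5 129.3] [3.142 0.    2.641] q1 0.10 q6 -0.970 F [-1.7 -0.1  4.7] M [0.07 0.35 0.09] op 0.138 g 61 t 20.6
```

Home on stem 3. Turn it.

```bash
python3 steer.py '0 0 .1 0 0 0 0;0 0 .1 0 0 0 0;0 0 .1 0 0 0 0;0 0 .1 0 0 0 0;0 0 .1 0 0 0 0' >/dev/null
python3 to.py 624.5 64.1 129
python3 steer.py '0 0 .1 0 0 0 0;0 0 .1 0 0 0 0;0 0 .1 0 0 0 0;0 0 .1 0 0 0 0;0 0 .1 0 0 0 0' >/dev/null
python3 to.py 624.5 64.1 129
python3 steer.py '0 0 .1 0 0 0 0;0 0 .1 0 0 0 0;0 0 .1 0 0 0 0;0 0 .1 0 0 0 0;0 0 .1 0 0 0 0' >/dev/null
python3 to.py 624.5 64.1 129
python3 steer.py '0 0 .1 0 0 0 0;0 0 .1 0 0 0 0;0 0 .1 0 0 0 0;0 0 .1 0 0 0 0;0 0 .1 0 0 0 0' >/dev/null
python3 to.py 624.5 64.1 129
python3 steer.py '0 0 .1 0 0 0 0;0 0 .1 0 0 0 0;0 0 .1 0 0 0 0;0 0 .1 0 0 0 0;0 0 .1 0 0 0 0' >/dev/null
python3 to.py 624.5 64.1 129
python3 steer.py '0 0 .1 0 0 0 0;0 0 .1 0 0 0 0;0 0 .1 0 0 0 0;0 0 .1 0 0 0 0;0 0 .1 0 0 0 0' >/dev/null
python3 to.py 624.5 64.1 129
python3 steer.py '0 0 .1 0 0 0 0;0 0 .1 0 0 0 0;0 0 0 0 0 0 0' >/dev/null
python3 to.py 624.5 64.1 129
```

```text
d -0.4 -0.2 0.3 tcp [624.4  64.5 129.3] [ 3.142 -0.     2.141] q1 0.10 q6 -0.470 F [-0.8  0.6  4.9] M [0.03 0.37 0.09] op 0.131 g 61 t 21.0
d -0.5 0.0 0.3 tcp [624.5  64.6 129.3] [ 3.141 -0.     1.641] q1 0.10 q6 0.030 F [-1.7  0.5  5.2] M [0.08 0.35 0.11] op 0.135 g 61 t 21.4
d -0.4 0.2 0.3 tcp [624.5  64.6 129.3] [ 3.141 -0.     1.141] q1 0.10 q6 0.530 F [-1.9  0.2  4.6] M [0.09 0.32 0.1 ] op 0.131 g 61 t 21.9
d -0.3 0.3 0.3 tcp [624.6  64.5 129.3] [ 3.141 -0.     0.641] q1 0.10 q6 1.030 F [-0.5 -0.2  3.6] M [0.03 0.26 0.1 ] op 0.133 g 61 t 22.3
d -0.2 0.4 0.3 tcp [624.6  64.5 129.3] [ 3.142 -0.     0.141] q1 0.10 q6 1.530 F [-1.4 -0.1  4.6] M [-0.04  0.21  0.06] op 0.137 g 61 t 22.7
d -0.0 0.3 0.3 tcp [624.6  64.4 129.3] [-3.142e+00 -1.000e-03 -3.590e-01] q1 0.10 q6 2.030 F [-1.  -0.7  4.3] M [-0.03  0.23  0.22] op 0.135 g 61 t 23.1
d 0.1 0.3 0.3 tcp [624.6  64.4 129.3] [-3.141 -0.    -0.558] q1 0.10 q6 2.230 F [-0.6 -0.3  5. ] M [-0.11  0.28  0.07] op 0.127 g 61 t 23.4
```

```bash
python3 steer.py '0 0 .1 0 0 0 0;0 0 .1 0 0 0 0' >/dev/null
python3 to.py 624.5 64.1 129
python3 steer.py '0 0 .1 0 0 0 0;0 0 .1 0 0 0 0' >/dev/null
python3 to.py 624.5 64.1 129
python3 steer.py '0 0 0 0 0 0 .5;0 0 0 0 0 0 .5;0 0 0 0 0 0 .5;0 0 0 0 0 0 .5;0 0 0 0 0 0 .5'  >/dev/null
python3 steer.py '0 0 0 0 0 -20 .5;0 0 0 0 0 -20 .5;0 0 0 0 0 -20 .5;0 0 0 0 0 -20 .5;0 0 0 0 0 -10 1' >/dev/null
python3 to.py 451 -50 215 0.234
```

```text
d 0.1 0.3 0.3 tcp [624.6  64.4 129.3] [-3.141 -0.    -0.754] q1 0.10 q6 2.426 F [-1.7 -0.5  4.6] M [-0.16  0.29  0.26] op 0.134 g 61 t 23.5
d 0.2 0.2 0.3 tcp [624.6  64.4 129.3] [-3.141 -0.    -0.955] q1 0.10 q6 2.626 F [-1.8 -0.6  4.8] M [-0.18  0.32  0.27] op 0.136 g 61 t 23.7
d -7.7 208.6 5.8 tcp [625.5  64.6 221.4] [-3.139e+00 -1.000e-03 -9.530e-01] q1 0.10 q6 2.624 F [1.2 1.1 0.6] M [-0.02  0.   -0.03] op 0.624 g 0 t 24.5
rz -1.187 tilt fix
```

```bash
python3 steer.py '0 0 -.12 -1 34.8 0 1;0 0 0 -5.5 34.4 0 1;0 0 0 -5.5 34.4 0 1;0 0 0 -5.5 34.4 0 1;0 0 0 -5.5 34.4 0 1' >/dev/null
python3 steer.py '0 0 0 -5.5 34.4 0 1;0 0 -.12 0 0 0 1;0 0 -.12 0 0 0 1;0 0 -.12 0 0 0 1;0 0 -.12 0 0 0 1' >/dev/null
python3 to.py 451 -50 215 0.234
python3 - <<'E'
from h import *
im=np.mean([imaging.grab_frame("top").astype(float) for _ in range(6)],0).astype(np.uint8)[:,:,::-1]
cv2.imwrite("pics/t4.png",im)
a=cv2.resize(im[135:265,230:350],(555,600),interpolation=cv2.INTER_CUBIC)
x,y=245,165
b=cv2.resize(im[y-10:y+13,x-11:x+12],(245,245),interpolation=cv2.INTER_CUBIC)
c=cv2.resize(im[212:242,245:275],(245,245),interpolation=cv2.INTER_CUBIC)
b=np.vstack([b,c,np.zeros((110,245,3),np.uint8)])
cv2.imwrite("pics/t4c.png",cv2.convertScaleAbs(np.hstack([a,b]),alpha=1.5,beta=20))
E
```

```text
d 1.5 -0.8 3.7 tcp [449.3 -50.2 218.7] [-3.142 -0.    -0.348] q1 -0.11 q6 1.804 F [-0.9  1.1  0.1] M [ 0.    0.01 -0.03] op 0.998 g 0 t 25.4
rz -0.582 tilt fix
```

View pics/t4c.png

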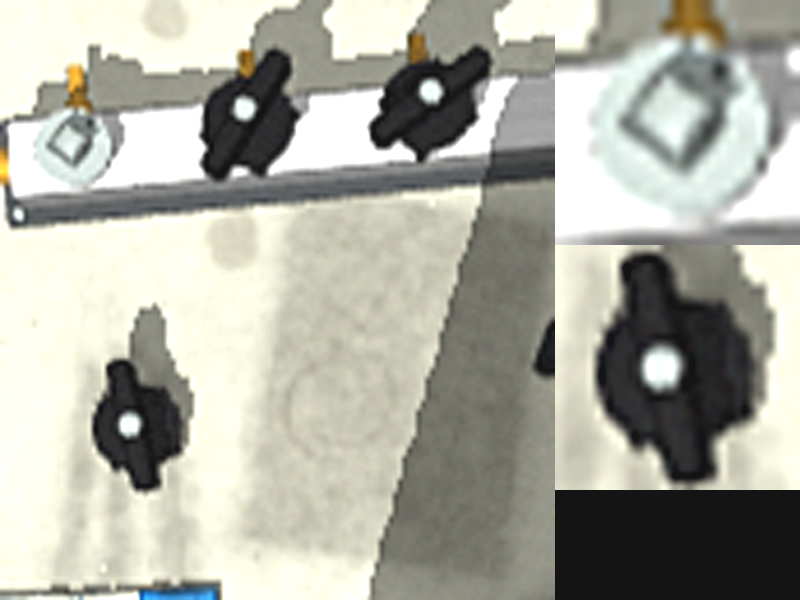

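The top view shows handles seated on stems 2 and 3, at (244,110) and (430,92). Handle A is unmoved with its dot at (129,425). Stem 1's square reads about 0.96 rad. Picking up A.

```bash
python3 steer.py '0 0 0 -11.9 -33.3 0 1;0 0 0 -11.9 -33.3 0 1;0 0 0 -11.9 -33.3 0 1;0 0 0 -11.9 -33.3 0 1;0 0 0 -11.9 -33.3 0 1' >/dev/null
python3 steer.py '0 0 0 -11.9 -33.3 0 1;0 0 0 -11.9 -33.3 0 1;0 0 0 -11.9 -33.3 0 1;0 0 -.116 0 0 20 1;0 0 -.116 0 0 20 1' >/dev/null
python3 steer.py '0 0 -.116 0 0 20 1;0 0 -.116 0 0 20 1;0 0 -.116 0 0 20 1;0 0 0 0 0 20 1;0 0 0 0 0 0 1' >/dev/null
python3 steer.py '0 0 0 0 0 0 1;0 0 0 0 0 0 1' >/dev/null
python3 to.py 451 232.4 52.5 0.234
```

```text
d -2.3 0.3 47.2 tcp [453.2 233.2  99.7] [-3.141e+00 -1.000e-03  2.240e-01] q1 0.47 q6 1.819 F [ 0.6 -0.3  0.2] M [ 0.    0.01 -0.01] op 1.000 g 0 t 27.1
rz -0.010 tilt fix
```

```bash
python3 steer.py '0 0 -.01 -2 .3 16 1;0 0 0 0 0 16 1;0 0 0 0 0 14 1;0 0 0 0 0 0 1;0 0 0 0 0 0 1' >/dev/null
python3 to.py 451 232.4 52.5 0.234
```

```text
d -0.1 -0.1 1.2 tcp [451.2 232.3  53.7] [-3.141 -0.     0.235] q1 0.47 q6 1.808 F [0.3 0.3 0.8] M [-0.05  0.04 -0.02] op 1.001 g 0 t 27.5
rz 0.001 tilt fix
```

```bash
python3 steer.py '0 0 0 0 0 0 0;0 0 0 0 0 0 0;0 0 0 0 0 0 0;0 0 0 0 0 0 0;0 0 0 0 0 0 0' 40 >/dev/null
python3 steer.py '0 0 0 0 0 0 0;0 0 0 0 0 0 0;0 0 0 0 0 0 0;0 0 0 0 0 0 0;0 0 0 0 0 0 0' 40 >/dev/null
python3 to.py 451 232.4 52.5 0.234
python3 steer.py '0 0 0 0 0 -26 0;0 0 0 0 0 -26 0;0 0 0 0 0 -26 0;0 0 0 0 0 -26 0;0 0 0 0 0 -26 0' >/dev/null
python3 steer.py '0 0 -.125 0 0 0 0;0 0 -.125 0 0 0 0;0 0 -.125 0 0 0 0;0 0 -.125 0 0 0 0;0 0 -.125 0 0 0 0' >/dev/null
python3 steer.py '0 0 -.125 0 0 0 0;0 0 -.125 0 0 0 0;0 0 -.125 0 0 0 0;0 0 -.125 0 0 0 0;0 0 -.125 0 0 0 0' >/dev/null
python3 steer.py '0 0 -.125 0 0 0 0;0 0 -.125 0 0 0 0;0 0 -.125 0 0 0 0;0 0 -.125 0 0 0 0;0 0 -.125 0 0 0 0' >/dev/null
python3 steer.py '0 0 -.125 0 0 0 0;0 0 -.125 0 0 0 0;0 0 -.125 0 0 0 0;0 0 -.125 0 0 0 0;0 0 -.125 0 0 0 0' >/dev/null
python3 steer.py '0 0 -.125 0 0 0 0;0 0 -.125 0 0 0 0;0 0 -.125 0 0 0 0;0 0 -.125 0 0 0 0;0 0 -.125 0 0 0 0' >/dev/null
python3 steer.py '0 0 -.125 0 0 0 0;0 0 -.125 0 0 0 0;0 0 -.125 0 0 0 0;0 0 -.125 0 0 0 0;0 0 -.125 0 0 0 0' >/dev/null
python3 steer.py '0 0 -.11 0 0 0 0;0 0 0 0 0 0 0;0 0 0 0 0 0 0' >/dev/null
python3 to.py 606.4 263.4 182 4.10
```

```text
d 0.1 -0.1 0.8 tcp [450.9 232.2  53.3] [-3.141 -0.     0.236] q1 0.47 q6 1.808 F [-0.9 -0.6  5.8] M [-0.03  0.19 -0.03] op 0.146 g 39 t 28.3
rz 0.002 tilt fix 
d -116.1 -108.6 0.6 tcp [450.6 232.  182.7] [ 3.141 -0.    -2.191] q1 0.47 q6 -2.049 F [ 0.5 -0.4 -1. ] M [ 0.02 -0.02 -0.  ] op 0.146 g 40 t 31.5
rz -0.008 tilt fix
```

```bash
python3 steer.py '0 0 0 -23.2 -21.7 0 0;0 0 0 -23.2 -21.7 0 0;0 0 0 -23.2 -21.7 0 0;0 0 0 -23.2 -21.7 0 0;0 0 0 -23.2 -21.7 0 0' >/dev/null
python3 steer.py '0 0 0 0 0 10 0;0 0 0 0 0 10 0;0 0 0 0 0 10 0;0 0 0 0 0 0 0;0 0 0 0 0 0 0' >/dev/null
python3 steer.py '0 0 0 0 0 0 0;0 0 0 0 0 0 0' >/dev/null
python3 to.py 606.4 263.4 150 4.10
```

```text
d 0.6 -0.5 3.6 tcp [606.3 264.2 153.6] [-3.141e+00  1.000e-03 -2.187e+00] q1 0.41 q6 -2.116 F [ 0.4  0.6 -2.4] M [-0.01  0.    0.07] op 0.147 g 40 t 32.5
rz -0.004 tilt fix
```

```bash
python3 steer.py '0 0 0 .5 -.5 4 0;0 0 0 0 0 4 0;0 0 0 0 0 4 0;0 0 0 0 0 0 0;0 0 0 0 0 0 0' >/dev/null
python3 to.py 606.4 263.4 129 4.1
python3 steer.py '0 0 0 0 0 3 0;0 0 0 0 0 3 0;0 0 0 0 0 0 0;0 0 0 0 0 0 0' >/dev/null
python3 to.py 606.4 263.4 129 4.1
```

```text
d -0.2 -0.0 11.4 tcp [606.2 263.2 140.4] [ 3.141e+00 -1.000e-03 -2.187e+00] q1 0.41 q6 -2.118 F [ 0.1  0.5 -1.1] M [-0.04 -0.   -0.02] op 0.143 g 40 t 32.9
rz -0.004 tilt fix 
d -0.1 0.1 5.6 tcp [606.4 263.3 134.6] [ 3.141 -0.    -2.187] q1 0.41 q6 -2.118 F [-0.7  0.8 -1.4] M [-0.02  0.03  0.03] op 0.145 g 40 t 33.2
rz -0.004 tilt fix
```

Going in freely. Seat it and turn.

```bash
python3 steer.py '0 0 0 0 0 3 0;0 0 0 0 0 3 0;0 0 0 0 0 0 0;0 0 0 0 0 0 0' >/dev/null
python3 to.py 606.4 263.4 129 4.1
python3 steer.py '0 0 .1 0 0 0 0;0 0 .1 0 0 0 0;0 0 .1 0 0 0 0;0 0 .1 0 0 0 0;0 0 .1 0 0 0 0' 60 >/dev/null
python3 to.py 606.4 263.4 129
```

```text
d 0.5 0.4 0.3 tcp [607.  263.6 129.3] [-3.141e+00  1.000e-03 -2.187e+00] q1 0.41 q6 -2.118 F [0.4 0.3 2.4] M [-0.02 -0.09 -0.01] op 0.146 g 40 t 33.6
rz -0.004 tilt fix 
d 0.0 0.1 0.3 tcp [606.5 263.3 129.3] [-3.142  0.    -2.692] q1 0.41 q6 -1.613 F [-1.3 -0.9  5.6] M [-0.15  0.42  0.04] op 0.133 g 60 t 34.0
```

```bash
python3 steer.py '0 0 .1 0 0 0 0;0 0 .1 0 0 0 0;0 0 .1 0 0 0 0;0 0 .1 0 0 0 0;0 0 .1 0 0 0 0' >/dev/null
python3 steer.py '0 0 .1 0 0 0 0;0 0 .1 0 0 0 0;0 0 .1 0 0 0 0;0 0 .1 0 0 0 0;0 0 .1 0 0 0 0' >/dev/null
python3 to.py 606.4 263.4 129
python3 steer.py '0 0 .1 0 0 0 0;0 0 .1 0 0 0 0;0 0 .1 0 0 0 0;0 0 .1 0 0 0 0;0 0 .1 0 0 0 0' >/dev/null
python3 to.py 606.4 263.4 129
python3 steer.py '0 0 .1 0 0 0 0;0 0 .1 0 0 0 0;0 0 .1 0 0 0 0;0 0 .1 0 0 0 0;0 0 .1 0 0 0 0' >/dev/null
python3 to.py 606.4 263.4 129
python3 steer.py '0 0 .1 0 0 0 0;0 0 .1 0 0 0 0;0 0 .1 0 0 0 0;0 0 .1 0 0 0 0;0 0 .1 0 0 0 0' >/dev/null
python3 to.py 606.4 263.4 129
python3 steer.py '0 0 .1 0 0 0 0;0 0 .1 0 0 0 0;0 0 .1 0 0 0 0;0 0 .1 0 0 0 0;0 0 .1 0 0 0 0' >/dev/null
python3 to.py 606.4 263.4 129
python3 steer.py '0 0 .1 0 0 0 0;0 0 .1 0 0 0 0;0 0 .1 0 0 0 0' >/dev/null
python3 to.py 606.4 263.4 129
python3 steer.py '0 0 .1 0 0 0 0;0 0 .1 0 0 0 0;0 0 .1 0 0 0 0' >/dev/null
python3 to.py 606.4 263.4 129
```

```text
d -0.3 -0.2 0.3 tcp [606.3 263.7 129.3] [ 3.141 -0.     2.591] q1 0.41 q6 -0.613 F [-3.4  1.8  5.1] M [0.18 0.47 0.09] op 0.134 g 60 t 34.8
d -0.4 -0.2 0.4 tcp [606.4 263.8 129.4] [ 3.141e+00 -1.000e-03  2.091e+00] q1 0.41 q6 -0.113 F [-1.7  1.8  4.5] M [0.32 0.38 0.1 ] op 0.137 g 60 t 35.2
d -0.5 -0.1 0.4 tcp [606.5 263.9 129.4] [ 3.141e+00 -1.000e-03  1.591e+00] q1 0.41 q6 0.387 F [-1.7  1.1  3. ] M [0.36 0.33 0.23] op 0.134 g 60 t 35.7
d -0.6 -0.1 0.4 tcp [606.7 263.9 129.4] [ 3.141e+00 -1.000e-03  1.091e+00] q1 0.41 q6 0.887 F [-0.   1.1  3.4] M [0.26 0.2  0.21] op 0.134 g 60 t 36.1
d -0.6 0.1 0.4 tcp [606.9 263.8 129.4] [-3.142e+00 -1.000e-03  5.910e-01] q1 0.41 q6 1.387 F [-0.9  2.4  3.6] M [0.16 0.12 0.22] op 0.133 g 60 t 36.5
d -0.6 0.2 0.4 tcp [606.9 263.7 129.4] [-3.141e+00 -1.000e-03  2.910e-01] q1 0.41 q6 1.687 F [-0.3  1.   2.9] M [0.15 0.08 0.22] op 0.135 g 60 t 36.8
d -0.5 0.2 0.4 tcp [606.9 263.6 129.4] [-3.141e+00 -1.000e-03 -9.000e-03] q1 0.41 q6 1.987 F [-0.8  1.2  2.7] M [-0.03  0.02  0.21] op 0.135 g 60 t 37.0
```

The clutch on stem 1 has been slipping at 0.22 N m for well over 1 rad. Release, retract clear, and do a final check.

```bash
python3 steer.py '0 0 0 0 0 0 .5;0 0 0 0 0 0 .5;0 0 0 0 0 0 .5;0 0 0 0 0 0 .5;0 0 0 0 0 0 .5'  >/dev/null
python3 steer.py '0 0 0 0 0 -20 .5;0 0 0 0 0 -20 .5;0 0 0 0 0 -20 .5;0 0 0 0 0 -20 .5;0 0 0 0 0 -20 .5' >/dev/null
python3 steer.py '0 0 0 -24 30 0 .5;0 0 0 -24 30 0 .5;0 0 0 -24 30 0 .5;0 0 0 -24 30 0 .5;0 0 0 -24 30 0 .5' >/dev/null
python3 steer.py '0 0 0 -8 30 0 .5;0 0 0 0 30 0 .5;0 0 0 0 30 0 .5;0 0 0 0 30 0 .5;0 0 0 0 30 0 .5' >/dev/null
python3 steer.py '0 0 0 0 0 0 .5;0 0 0 0 0 0 .5' 
python3 - <<'E'
from h import *
im=imaging.grab_frame("top")[:,:,::-1]; s=imaging.grab_frame("side")[:,:,::-1]
cv2.imwrite("pics/fin_t.png",im); 
a=cv2.resize(im[135:285,215:425],(560,400),interpolation=cv2.INTER_CUBIC)
b=cv2.resize(s[130:270,310:394],(240,400),interpolation=cv2.INTER_CUBIC)
cv2.imwrite("pics/fin.png",cv2.convertScaleAbs(np.hstack([a,b]),alpha=1.5,beta=20))
E
```

```text
clock: 38.83
eef_pos: [477.2, -37.4, 229.0]
tcp_rot: [-3.142, -0.0, -0.006]
contact_force: [-0.4, 0.8, -0.7]
opening: 0.501
grasp_force: 0.0
```

View pics/fin.png

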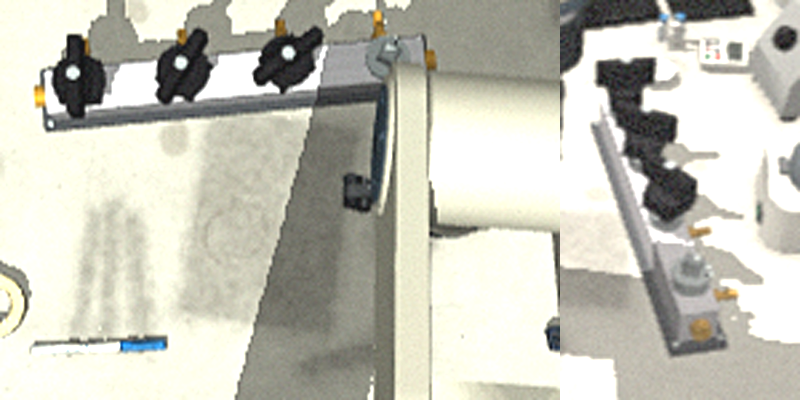

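The final view shows all three handles seated on stems 1–3, with dots at (72,72), (181,62) and (288,53). The bystanders in view haven't moved and the arm is clear. Handing in.

```bash
python3 -c "
from rig import r, imaging, status, workorder
print(workorder.sign_off())"
```

```text
the job is handed in; nothing more can be done
None
```

I fitted all three handles present fully home on stems 1, 2 and 3, turned each valve clockwise until its clutch slipped (about 0.22–0.28 N m at the wrist), and handed the job in at about 39 s; no verdict came back.

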